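Fetch the doming block from behind the bench pots

TASK

The steel doming block on the wooden stand is hemmed in by the glass jar, the oil dispenser and the bur pot. First move all three upright into the steel tray; with them all standing there, set the block flat in the middle of the round rubber pad; then put the jar, the dispenser and the bur pot back upright, each centred on the very spot of the stand where it stood before, and let go of everything. Do not tip any of the three over on the way.

Things in the scene. Friction and masses are not known exactly. Their poses are not given: they have to be found in the camera images.
- domer: the wanted thing: flat steel doming block, 50 x 50 mm square and 25 mm high, dark round hollows on its top, about 0.5 kg. Origin: centre of its underside; z up; x and y normal to its sides. It starts on the square cork spot of the stand, its sides within 0.1 rad of parallel to the stand's axes
- jar: amber glass jar with a black lid, round, 50 mm diameter up to 78 mm, lid 46 mm diameter, 96 mm high in all, about 0.2 kg, closed. Origin: centre of its underside; z up; its yaw means nothing
- oiler: plain aluminium oil dispenser, round, 44 mm diameter, straight sides up to 70 mm, then a cone and a thin spout to 98 mm, about 0.16 kg. Origin: centre of its underside; z up; its yaw means nothing
- burpot: square dark-wood pot with burs (thin steel shanks) standing in it; 46 x 46 mm outside, 85 mm high, the burs fixed in it and reaching to 104 mm; about 0.2 kg. Origin: centre of its underside; z up; x and y normal to its sides, at the start within 0.25 rad of the stand's x and y
- stand: fixed wooden stand: board 12 mm thick, x -110 to 75 mm, y +-130 mm; 50 mm high back strip at x 63 to 75. Origin: bench level, under the square cork spot (the doming block's); x points away from the robot, z up. Three round flush cork spots, 56 mm diameter, at (-64, 0), (-15, 64), (-15, -64) mm hold jar, oiler, bur pot in any order. Fixed brass dish and wax at the back corners, tops under 27 mm
- tray: fixed shallow steel tray, the side area: 270 mm along its x, 130 mm along its y, walls 4 mm thick and 14 mm high, floor top 4 mm above the bench. Empty at the start. Origin: centre of its underside. It stands at the robot's left or right; the rubber pad is then on the other side
- pad: fixed round black rubber pad, 110 mm diameter, top 12 mm above the bench. Origin: centre of its underside; z up
There are look-alikes about, which are no part of the job. What is shaped like the oiler but blue is not meant. Of the things like the domer, leave any that is green; of the rest the smaller one is meant.

How it is judged:
On the way, in this order (a step that is already met when the one before it is completed fails the run):
1. the jar, the oil dispenser and the bur pot all stand upright, released, on the floor of the steel tray (x of jar in the frame of tray between -0.12 and 0.12 m and y of jar in the frame of tray between -0.052 and 0.052 m and z of each of jar, oiler, burpot in the frame of tray below 0.01 m and angle between each of jar, oiler, burpot's own z axis and vertical below 0.12 rad and linear speed of each of jar, oiler, burpot below 0.03 m/s and contact force between the fingers and jar below 0.3 N and x of oiler in the frame of tray between -0.12 and 0.12 m and y of oiler in the frame of tray between -0.052 and 0.052 m and contact force between the fingers and oiler below 0.3 N and x of burpot in the frame of tray between -0.12 and 0.12 m and y of burpot in the frame of tray between -0.052 and 0.052 m and contact force between the fingers and burpot below 0.3 N), for 0.2 s.
2. the doming block lies flat and released in the middle of the rubber pad (within 15 mm) while the three pots still stand in the tray (all of step 1 and horizontal distance between domer and pad below 0.015 m and z of domer in the frame of pad between 0.007 and 0.017 m and angle between domer's own z axis and vertical below 0.1 rad and linear speed of domer below 0.03 m/s and contact force between the fingers and domer below 0.3 N), for 0.2 s.
At the end, for the whole second after the job is handed in: The jar, the oil dispenser and the bur pot each stand upright and at rest within 15 mm of where each stood at the start; the doming block lies flat and at rest on the rubber pad, its centre within 15 mm of the pad's centre; the fingers touch none of them. The yaw of the things does not matter (distance of each of jar, oiler, burpot from where it was at the start of the episode below 0.015 m and angle between each of jar, oiler, burpot, domer's own z axis and vertical below 0.1 rad and linear speed of each of jar, oiler, burpot, domer below 0.03 m/s and contact force between the fingers and jar below 0.3 N and contact force between the fingers and oiler below 0.3 N and contact force between the fingers and burpot below 0.3 N and horizontal distance between domer and pad below 0.015 m and z of domer in the frame of pad between 0.007 and 0.017 m and contact force between the fingers and domer below 0.3 N).
It fails at once if the jar is tipped over (leans more than about 35 degrees) (angle between jar's own z axis and vertical above 0.6 rad).
It fails at once if the oil dispenser is tipped over (leans more than about 35 degrees) (angle between oiler's own z axis and vertical above 0.6 rad).
It fails at once if the bur pot is tipped over (leans more than about 35 degrees) (angle between burpot's own z axis and vertical above 0.6 rad).
It also fails if it takes over 144 s, if anything falls off the work surface, if the arm or the gripper's body presses on something with over 40 N, if the wrist force passes 120 N, or if a joint passes its speed limit or range.

ROBOT

A 6-joint arm with a two-finger parallel gripper is mounted at the origin on the work surface. World frame = base frame: x ahead of the robot, y to its left, z up, the work surface at z = 0. Lengths are in m, angles in rad, forces in N, time in s.
With the tool pointing down it reaches from about 0.325 to 1 m from the base axis. Payload 5.1 kg.
Tool frame: the origin (TCP) lies midway between the tips of the shut fingers; the grasp point (between the pads) lies 19 mm behind it (r.pinch_z is the distance from the TCP to the grasp point, in m); z points along the fingers, y is the line along which they close (so a half turn about z gives the same grasp; the last joint's range is limited). The gripper opens to 85 mm and grips with 20 to 120 N. Pads are 22 mm wide; open, the fingers measure 114 mm over their backs; the gripper's body (76 mm by 85 mm) begins 54 mm behind the grasp point. The pads swing forward as they close: fully open they stand 13 mm farther back than shut.
Start: joints at [-1.413, 0.124, 1.65, -0, 1.367, -0.083], TCP at [0.155, -0.631, 0.231] pointing down, gripper open.
Joint ranges: [-2.61, 2.61], [-1.02, 2.33], [0.03, 2.71], [-1.35, 4.49], [0.32, 2.68], [-2.91, 2.91]. Speed limits (rad/s): [2.57, 2.57, 3.14, 3.14, 3.14, 3.14].

INTERFACE

Orientations are given as [roll, pitch, yaw] about the fixed x, y, z axes, in that order (R = Rz(yaw) Ry(pitch) Rx(roll)).
In Python, from cell import readout, grab_frame, calibration, job, find_in, pinpoint, r gives the robot as it stands.
- The arm moves only by the tool send_rows, never from a script. Its arguments are lists of equal length, an entry for each row: "dp": the shift along the tool's x, y, z each as a share of 0.02 m, from -1 to 1, a list of three; "angular": the turn, a rotation vector about the tool's x, y, z each as a share of 0.1 rad, from -1 to 1, a list of three; "jaw": the opening, from 0 (shut) to 1 (fully open). In form: {"dp": [[tx, ty, tz], ...], "angular": [[rx, ry, rz], ...], "jaw": [jaw, ...]}. A call has 1 to 20 rows; each row shifts and turns the commanded pose from where the row before left it, along the tool's axes as they then stand; what a row does not reach is not made up. A row lasts 1/8 s, in which the tool goes at most 62.5 mm and 10.7 degrees, less where a joint would pass 70% of its speed; a pose out of reach is approached as far as the arm can. A call with a number of a shift or a turn outside -1 to 1 is refused whole. A call with a gripper value outside its range is refused whole. The fingers move at their own pace and stop on an object; "squeeze" is the grip in N (left out, the last holds). Time passes only in rows, so rows that do not move let the fingers close. It gives the time, the measured TCP pose, the force, the opening and the grip force at its end, in the units of the state.
- readout.get_state(): the state, without advancing time (a new reading comes with each control period).
- grab_frame(name): name is "side" or "top" or "wrist"; returns (picture, depth): 384x512x3 uint8, red, green, blue; 384x512 float32, m along the optical axis (not along the pixel's ray), 0 where there is no reading.
- calibration(name): a dict with "fx", "fy", "cx", "cy" (pixels), "xyz" and "attitude" of the camera in the world; the wrist camera has in their place "tool_from_camera" (4x4, takes a point from camera to tool coordinates, whose origin is the TCP and whose axes are the flange's). Camera axes: x right, y down, z forward; pixel columns grow to the right and rows downward; lengths in m; the calibration is good to about 2 mm. A picture is of the moment at which its call begins: read the wrist's pose just before it. calibration takes no time and is no camera call.
- job.hand_in(): hands the job in; it is judged then, once.
Trained networks look in the newest picture that a camera, given by its name, has taken for a name from the list of things; names that differ only in an ending like _2 or _b are one class to them, and where a whole thing is asked for, a point or a joint stands for the part that bears it (a point fixed in the world has none). Each returns a list of dicts, best first, with "confidence" (0 to 1); they miss things now and then, are a little off and sometimes report something else, mostly with a low value. They report only what shows in the picture. A call takes as long as a camera call. They do not tell look-alikes from the thing itself.
- find_in(name, camera): "location" ([column, row] in pixels, amid what is visible of it).
- pinpoint(name, camera): "location" ([column, row] in pixels: a listed point, or the origin of a listed thing).
The state is a dict: "t": time; "joints": joint angles; "dq": joint speeds; "effort": joint torques, N m; "tool_pos": TCP position; "tool_rot": TCP orientation; "force": force on the tool from outside, world axes, zero at the start; "wrist_torque": the same for the moment, N m; "width": finger opening in m; "grasp_force": force on a finger pad.
Only numpy, scipy, OpenCV 4.12 (cv2) and the standard library are available. Lean on these libraries where they do the work, as an engineer would, in place of code of your own. Each camera call takes 0.05 s, during which the arm holds its last target. There are 200 camera calls.

## Working session

There is one attempt and no reset: what is moved stays moved. The work goes in short steps, Python scripts to look and compute and a tool call to move; the robot and the scene stay as the last step left them, time stands still between calls to the robot, and variables do not carry over. Pictures are saved under pics/ and viewed, at most 14 in all, crops included, and the job is handed in when it is done.

Besides the shell and the picture viewer there is one more tool, called after "Request:" as name(argument=value, ...) on one line, values as JSON. send_rows: Moves the arm, as the interface text tells. Its arguments: {"type":"object","properties":{"dp":{"type":"array","items":{"type":"array","items":{"type":"number","minimum":-1,"maximum":1}}},"angular":{"type":"array","items":{"type":"array","items":{"type":"number","minimum":-1,"maximum":1}}},"jaw":{"type":"array","items":{"type":"number"}},"squeeze":{"type":"number"}},"required":["dp","angular","jaw"]}

```bash
ls; mkdir -p pics
python3 - <<'E'
from cell import *
import cv2,numpy as np
print(readout.get_state())
for n in("top","side"):
    im,d=grab_frame(n); c=calibration(n); print(n,c)
    cv2.imwrite(f"pics/{n}0.png",im[:,:,::-1]); np.save(f"pics/{n}0.npy",d)
    for k in("domer","jar","oiler","burpot","stand","tray","pad"):
        print(k,[(np.round(a["location"]).tolist(),round(a["confidence"],2)) for a in pinpoint(k,n)])
E
```

```text
pics
{'t': 0.0, 'joints': array([-1.41260647e+00,  1.24513668e-01,  1.65167698e+00,  1.20467483e-05,
        1.36748613e+00, -8.26212338e-02]), 'dq': array([-0.00105191,  0.00169656,  0.00053098, -0.00060607,  0.00076048,
        0.00069471]), 'effort': array([-6.99994343e-04, -4.23608243e+01, -3.65452302e+01, -4.12852455e-05,
        6.92479924e-03,  2.24678678e-05]), 'tool_pos': array([ 0.15488416, -0.63065101,  0.23004571]), 'tool_rot': array([-3.13951661e+00, -1.83750266e-04,  2.40808458e-01]), 'force': array([-0.0203502 ,  0.29183161, -0.25532187]), 'wrist_torque': array([-1.31145011e-02, -5.17416163e-02,  2.14098644e-05]), 'grasp_force': 0.0, 'width': 0.08565288006324848}
top {'fx': 428.7404420626982, 'fy': 428.7404420626982, 'cx': 254.21458531247367, 'cy': 197.6942580686669, 'xyz': array([ 0.4941164 , -0.0126015 ,  0.96726852]), 'attitude': array([-3.02872753,  0.03926093, -1.56222135])}
domer [([154.0, 157.0], 0.65), ([257.0, 213.0], 0.58), ([171.0, 109.0], 0.55)]
jar [([290.0, 222.0], 0.83), ([399.0, 232.0], 0.72)]
oiler [([276.0, 123.0], 0.81), ([251.0, 241.0], 0.72), ([150.0, 284.0], 0.69)]
burpot [([230.0, 209.0], 0.66)]
stand [([258.0, 210.0], 0.72)]
tray [([398.0, 234.0], 0.87)]
pad [([129.0, 230.0], 0.97)]
side {'fx': 359.37822274263783, 'fy': 359.37822274263783, 'cx': 257.3488696788845, 'cy': 189.44680951025933, 'xyz': array([0.54568033, 0.66396538, 0.8446483 ]), 'attitude': array([-2.44124533, -0.01000261, -3.05814668])}
domer [([168.0, 260.0], 0.92), ([205.0, 277.0], 0.83), ([263.0, 203.0], 0.64)]
jar [([279.0, 188.0], 0.84)]
oiler [([196.0, 194.0], 0.78), ([325.0, 290.0], 0.78), ([286.0, 210.0], 0.56)]
burpot [([261.0, 222.0], 0.93)]
stand [([266.0, 207.0], 0.7)]
tray [([284.0, 140.0], 0.63)]
pad [([278.0, 304.0], 0.7)]
```

View pics/top0.png

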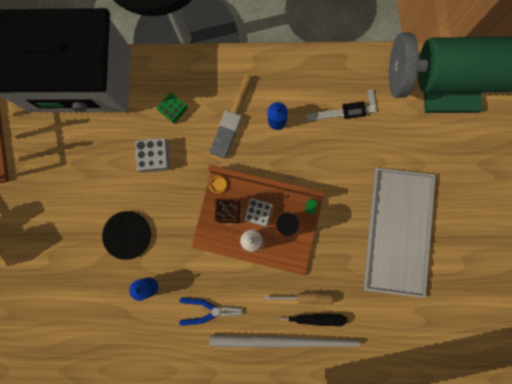

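View pics/side0.png

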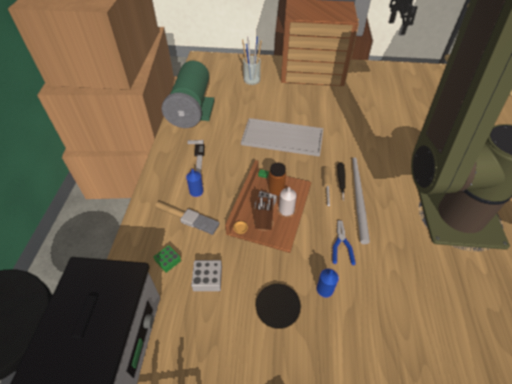

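The top picture shows the oiler (251,241) at the front spot, the jar (288,223) at the right spot and the bur pot (228,210) at the left spot. The tray is at (400,232) and the pad at (127,235).

There are three domer candidates: grey on the stand (259,211), a larger grey one (152,155) and a green one (172,107). The one on the stand is grey and smaller and sits on the cork spot, so it fits. The blue oilers at (277,116) and (144,288) are not meant. Next I measure and make a confirming crop.

```bash
cat > h.py <<'E'
from cell import *
import cv2,numpy as np
from scipy.spatial.transform import Rotation as R
from scipy.optimize import least_squares
def cloud(n,d):
    c=calibration(n); v,u=np.mgrid[:384,:512]
    p=np.stack([(u-c["cx"])/c["fx"]*d,(v-c["cy"])/c["fy"]*d,d],-1)
    return p@R.from_euler("xyz",c["attitude"]).as_matrix().T+c["xyz"]
def circ(p,r=None):
    f=lambda q:np.hypot(p[:,0]-q[0],p[:,1]-q[1])-(q[2] if r is None else r)
    return least_squares(f,[*p[:,:2].mean(0),.02],loss="soft_l1",f_scale=.001).x
def cell(m):  # rect of xy mm points
    return cv2.minAreaRect((m[:,:2]*1000).astype(np.float32))
E
python3 - <<'E'
from h import *
P={}
for n in("top","side"):
    d=np.load(f"pics/{n}0.npy"); P[n]=cloud(n,d)
    p=P[n]; b=(p[...,2]<.006)&(abs(p[...,2])<.02)&(d>0); print(n,"bench z",np.median(p[b][:,2]))
    q=p[d>0]
    def box(c,h): return q[(abs(q[:,0]-c[0])<h)&(abs(q[:,1]-c[1])<h)]
    for nm,uv,zr,z0 in(("jar",(288,223),(.1,.115),.108),("oiler",(251,241),(.03,.075),.1),("burpot",(228,210),(.09,.104),.097),("domer",(259,211),(.03,.043),.037),("big",(152,155),(.015,.05),.025),("pad",(127,235),(.008,.018),.012)):
        c=P["top"][uv[1],uv[0]]; m=box(c,.07 if nm=="pad" else .04); m=m[(m[:,2]>zr[0])&(m[:,2]<zr[1])]
        if len(m)<8: print(nm,c,len(m)); continue
        (cx,cy),s,a=cell(m); print(n,nm,"ray",c.round(3),len(m),"rect",round(cx,1),round(cy,1),np.round(s,1),round(a,1),"circ",(circ(m)*1000).round(1) if nm=="oiler" else "", "mean",(m.mean(0)*1000).round(1))
    # tray rim
    c=P["top"][232,400]; m=q[(abs(q[:,0]-c[0])<.17)&(abs(q[:,1]-c[1])<.11)]
    m=m[(m[:,2]>.009)&(m[:,2]<.018)]; print("tray",c,cell(m),len(m))
    c=P["top"][211,259]; m=q[np.hypot(q[:,0]-c[0],q[:,1]-c[1])<.17]; m=m[(m[:,2]>.008)&(m[:,2]<.016)]; print("board",cell(m))
    m=q[np.hypot(q[:,0]-c[0],q[:,1]-c[1])<.17]; m=m[(m[:,2]>.045)&(m[:,2]<.065)&(m[:,0]>c[0]+.03)]; print("strip",cell(m))
im=cv2.imread("pics/top0.png")
cv2.imwrite("pics/crop.png",cv2.resize(im[90:310,90:350],(780,660-60)))
E
```

```text
top bench z 0.0009617511696438652
top jar ray [ 0.541 -0.046  0.11 ] 408 rect 539.7 -44.0 [44.  42.1] 89.8 circ  mean [539.6 -44.3 109. ]
top oiler ray [0.504 0.028 0.111] 29 rect 516.3 8.1 [56.  19.6] 0.9 circ [520.9  14.8  23.8] mean [529.3   7.6  41.7]
top burpot ray [0.574 0.084 0.017] 195 rect 569.1 80.0 [45.6 45.6] 0.8 circ  mean [570.2  80.6  97.3]
top domer ray [0.57  0.014 0.038] 527 rect 569.2 16.1 [50.  50.2] 74.8 circ  mean [568.7  16.   38. ]
top big ray [0.695 0.255 0.035] 999 rect 698.2 256.9 [68.9 68.9] 5.6 circ  mean [696.6 255.   34.2]
top pad ray [0.516 0.31  0.017] 1851 rect 516.9 313.7 [107.7 109.5] 0.1 circ  mean [517.1 313.4  12.9]
tray [ 0.5279856  -0.29737524  0.00395743] ((530.0574951171875, -294.489990234375), (131.60659790039062, 271.078369140625), 83.1597671508789) 922
board ((582.337158203125, 11.171844482421875), (260.473388671875, 247.11041259765625), 76.71161651611328)
strip ((636.1987915039062, -1.5608367919921875), (258.8157043457031, 12.870962142944336), 76.91793823242188)
side bench z -0.001784123437998053
side jar ray [ 0.541 -0.046  0.11 ] 169 r
[... 260 characters left out ...]
irc  mean [569.   84.2  94.6]
side domer ray [0.57  0.014 0.038] 104 rect 565.2 6.6 [71.6 49.4] 72.5 circ  mean [560.3  -2.7  35.3]
side big ray [0.695 0.255 0.035] 773 rect 697.8 258.8 [68.5 70.8] 5.4 circ  mean [695.8 262.5  31.5]
side pad ray [0.516 0.31  0.017] 1483 rect 516.5 315.7 [106.1 109.2] 4.9 circ  mean [517.2 317.8  10.4]
tray [ 0.5279856  -0.29737524  0.00395743] ((529.4674072265625, -293.09979248046875), (136.39556884765625, 270.3946228027344), 83.30489349365234) 266
board ((579.9071044921875, 13.476531982421875), (261.9171447753906, 243.4350128173828), 76.87166595458984)
strip ((635.3019409179688, 0.0054473876953125), (259.00030517578125, 12.94289779663086), 77.0237045288086)
```

View pics/crop.png

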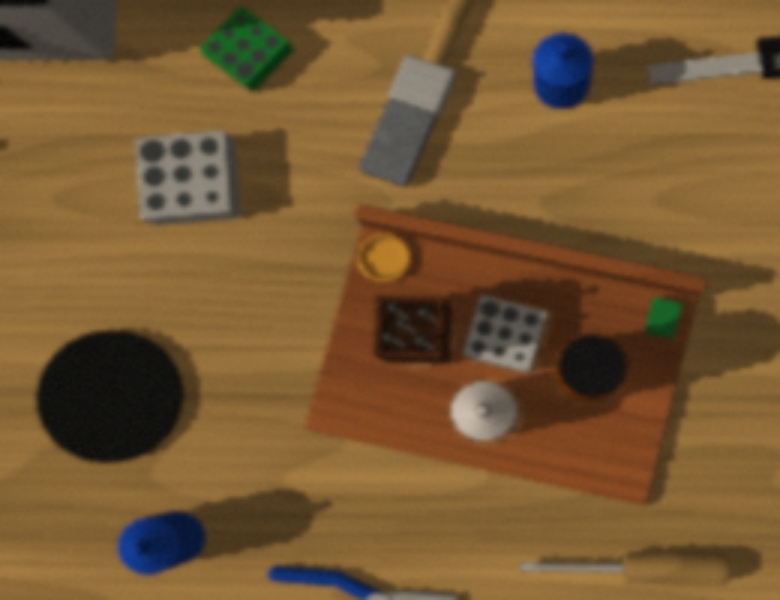

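The crop confirms it: the grey block on the stand measures 50 mm, the other grey one 69 mm, and the third is green. Poses are consistent between the two cameras and with the stand geometry, so I start moving.

```bash
cat > plan.py <<'E'
import sys,json,numpy as np
from cell import readout
s=readout.get_state(); p=s["tool_pos"]*1000; y=s["tool_rot"][2]
print("t",round(s["t"],2),"pos",p.round(1),"rot",s["tool_rot"].round(4),"w",round(s["width"]*1000,1))
# args: x,y,z[,psi] mm/rad ; psi turned first in place
for a in sys.argv[1:]:
    t=[float(v) for v in a.split(",")]
    if len(t)>3:
        d=-(((t[3]-y)+np.pi)%(2*np.pi)-np.pi); n=int(np.ceil(abs(d)/.1-.02)); y=t[3]
        if n: print(f"  turn rows {n} wz {d/.1/n:.3f}")
    d=np.array(t[:3])-p; p=np.array(t[:3])
    l=np.array([np.cos(y)*d[0]+np.sin(y)*d[1],np.sin(y)*d[0]-np.cos(y)*d[1],-d[2]])/20
    n=max(1,int(np.ceil(abs(l).max()-.01))); print(f"  -> {a}: rows {n} dp {(l/n).round(3)}")
E
python3 plan.py 506.5,29.8,200,-.2286 506.5,29.8,47
```

```text
t 0.8 pos [ 155.  -631.3  231.4] rot [3.1415 0.     0.2408] w 85.8
  turn rows 5 wz 0.939
  -> 506.5,29.8,200,-.2286: rows 37 dp [ 0.26  -0.978  0.042]
  -> 506.5,29.8,47: rows 8 dp [ 0.    -0.     0.956]
```

Request:
send_rows(dp=[[0,0,0],[0,0,0],[0,0,0],[0,0,0],[0,0,0],[0.26,-0.98,0.04],[0.26,-0.98,0.04],[0.26,-0.98,0.04],[0.26,-0.98,0.04],[0.26,-0.98,0.04],[0.26,-0.98,0.04],[0.26,-0.98,0.04],[0.26,-0.98,0.04],[0.26,-0.98,0.04],[0.26,-0.98,0.04],[0.26,-0.98,0.04],[0.26,-0.98,0.04],[0.26,-0.98,0.04],[0.26,-0.98,0.04],[0.26,-0.98,0.04]], angular=[[0,0,0.939],[0,0,0.939],[0,0,0.939],[0,0,0.939],[0,0,0.939],[0,0,0],[0,0,0],[0,0,0],[0,0,0],[0,0,0],[0,0,0],[0,0,0],[0,0,0],[0,0,0],[0,0,0],[0,0,0],[0,0,0],[0,0,0],[0,0,0],[0,0,0]], jaw=[1,1,1,1,1,1,1,1,1,1,1,1,1,1,1,1,1,1,1,1], squeeze=40)

```text
t: 3.3
tool_pos: [0.2982, -0.3614, 0.2193]
tool_rot: [3.142, -0.0, -0.229]
force: [-0.1, -1.1, 0.4]
width: 0.085
grasp_force: 0.0
```

Request:
send_rows(dp=[[0.26,-0.98,0.04],[0.26,-0.98,0.04],[0.26,-0.98,0.04],[0.26,-0.98,0.04],[0.26,-0.98,0.04],[0.26,-0.98,0.04],[0.26,-0.98,0.04],[0.26,-0.98,0.04],[0.26,-0.98,0.04],[0.26,-0.98,0.04],[0.26,-0.98,0.04],[0.26,-0.98,0.04],[0.26,-0.98,0.04],[0.26,-0.98,0.04],[0.26,-0.98,0.04],[0.26,-0.98,0.04],[0.26,-0.98,0.04],[0.26,-0.98,0.04],[0.26,-0.98,0.04],[0.26,-0.98,0.04]], angular=[[0,0,0],[0,0,0],[0,0,0],[0,0,0],[0,0,0],[0,0,0],[0,0,0],[0,0,0],[0,0,0],[0,0,0],[0,0,0],[0,0,0],[0,0,0],[0,0,0],[0,0,0],[0,0,0],[0,0,0],[0,0,0],[0,0,0],[0,0,0]], jaw=[1,1,1,1,1,1,1,1,1,1,1,1,1,1,1,1,1,1,1,1])

```text
t: 5.8
tool_pos: [0.4878, -0.0031, 0.2033]
tool_rot: [3.142, -0.0, -0.229]
force: [-0.2, -0.6, -0.3]
width: 0.0854
grasp_force: 0.0
```

```bash
python3 plan.py 506.5,29.8,190,-.2286 506.5,29.8,48
python3 - <<'E'
from cell import *
import numpy as np,cv2
im,d=grab_frame("wrist"); cv2.imwrite("pics/w0.png",im[:,:,::-1]); print(calibration("wrist"))
E
```

```text
t 5.8 pos [487.8  -3.1 203.3] rot [ 3.1416e+00 -1.0000e-04 -2.2860e-01] w 85.4
  -> 506.5,29.8,190,-.2286: rows 2 dp [ 0.268 -0.906  0.333]
  -> 506.5,29.8,48: rows 8 dp [ 0.    -0.     0.888]
{'fx': 331.4091222044298, 'fy': 331.4091222044298, 'cx': 262.177903951287, 'cy': 186.97377248821098, 'tool_from_camera': array([[-5.22971931e-04, -9.50820113e-01, -3.09743182e-01,
         7.94341739e-02],
       [ 9.99999862e-01, -5.14793443e-04, -1.08140876e-04,
         1.30279585e-04],
       [-5.66312394e-05, -3.09743196e-01,  9.50820251e-01,
        -1.42520564e-01],
       [ 0.00000000e+00,  0.00000000e+00,  0.00000000e+00,
         1.00000000e+00]])}
```

View pics/w0.png

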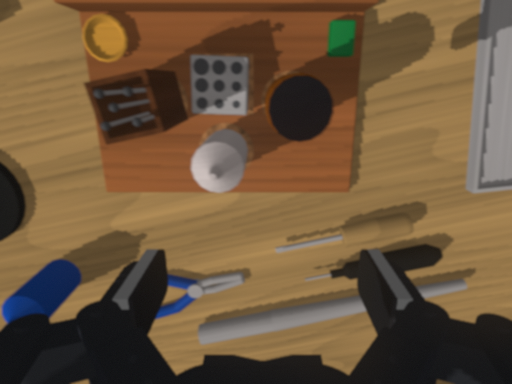

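The wrist picture shows the oiler at (218,160), with the jar at (300,105) and bur pot at (130,105) clear of the fingers' paths. I lower onto the oiler.

Request:
send_rows(dp=[[0.268,-0.906,0.333],[0.268,-0.906,0.333],[0,0,0.89],[0,0,0.89],[0,0,0.89],[0,0,0.89],[0,0,0.89],[0,0,0.89],[0,0,0.89],[0,0,0.89],[0,0,0],[0,0,0],[0,0,0],[0,0,0],[0,0,0],[0,0,0],[0,0,0]], angular=[[0,0,0],[0,0,0],[0,0,0],[0,0,0],[0,0,0],[0,0,0],[0,0,0],[0,0,0],[0,0,0],[0,0,0],[0,0,0],[0,0,0],[0,0,0],[0,0,0],[0,0,0],[0,0,0],[0,0,0]], jaw=[1,1,1,1,1,1,1,1,1,1,1,0,0,0,0,0,0])

```text
t: 7.98
tool_pos: [0.5073, 0.0285, 0.0487]
tool_rot: [-3.141, -0.002, -0.229]
force: [-0.8, -0.5, 5.4]
width: 0.0432
grasp_force: 40.9
```

```bash
python3 plan.py 506.5,29.8,170 529.8,-293.8,170 529.8,-293.8,41
```

```text
t 7.97 pos [507.3  28.5  48.7] rot [-3.1412e+00 -1.9000e-03 -2.2870e-01] w 43.2
  -> 506.5,29.8,170: rows 7 dp [-0.008 -0.008 -0.866]
  -> 529.8,-293.8,170: rows 16 dp [ 0.3    0.968 -0.   ]
  -> 529.8,-293.8,41: rows 7 dp [ 0.    -0.     0.921]
```

Request:
send_rows(dp=[[0,0,-0.87],[0,0,-0.87],[0,0,-0.87],[0,0,-0.87],[0,0,-0.87],[0,0,-0.87],[0,0,-0.87],[0.3,0.968,0],[0.3,0.968,0],[0.3,0.968,0],[0.3,0.968,0],[0.3,0.968,0],[0.3,0.968,0],[0.3,0.968,0],[0.3,0.968,0],[0.3,0.968,0],[0.3,0.968,0],[0.3,0.968,0],[0.3,0.968,0],[0.3,0.968,0]], angular=[[0,0,0],[0,0,0],[0,0,0],[0,0,0],[0,0,0],[0,0,0],[0,0,0],[0,0,0],[0,0,0],[0,0,0],[0,0,0],[0,0,0],[0,0,0],[0,0,0],[0,0,0],[0,0,0],[0,0,0],[0,0,0],[0,0,0],[0,0,0]], jaw=[0,0,0,0,0,0,0,0,0,0,0,0,0,0,0,0,0,0,0,0])

```text
t: 10.48
tool_pos: [0.5254, -0.2357, 0.1694]
tool_rot: [-3.142, 0.0, -0.229]
force: [-0.6, 0.4, -0.9]
width: 0.0427
grasp_force: 41.1
```

```bash
python3 plan.py 529.8,-293.8,170 529.8,-293.8,41
```

```text
t 10.47 pos [ 525.4 -235.7  169.4] rot [-3.1415  0.     -0.2288] w 42.7
  -> 529.8,-293.8,170: rows 3 dp [ 0.291  0.927 -0.011]
  -> 529.8,-293.8,41: rows 7 dp [ 0.    -0.     0.921]
```

Request:
send_rows(dp=[[0.291,0.927,0],[0.291,0.927,0],[0.291,0.927,0],[0,0,0.92],[0,0,0.92],[0,0,0.92],[0,0,0.92],[0,0,0.92],[0,0,0.92],[0,0,0.5],[0,0,0.3],[0,0,0.06],[0,0,0],[0,0,0],[0,0,0],[0,0,0],[0,0,-0.5],[0,0,-0.9],[0,0,-0.9],[0,0,-0.9]], angular=[[0,0,0],[0,0,0],[0,0,0],[0,0,0],[0,0,0],[0,0,0],[0,0,0],[0,0,0],[0,0,0],[0,0,0],[0,0,0],[0,0,0],[0,0,0],[0,0,0],[0,0,0],[0,0,0],[0,0,0],[0,0,0],[0,0,0],[0,0,0]], jaw=[0,0,0,0,0,0,0,0,0,0,0,0,0,1,1,1,1,1,1,1])

```text
t: 12.98
tool_pos: [0.5301, -0.2927, 0.108]
tool_rot: [3.141, -0.002, -0.229]
force: [0.2, -1.0, 0.3]
width: 0.0859
grasp_force: 0.0
```

```bash
python3 plan.py 529.8,-293.8,170,1.342 539.3,-43,170 539.3,-43,48
```

```text
t 12.97 pos [ 530.1 -292.7  108. ] rot [ 3.141e+00 -1.500e-03 -2.287e-01] w 85.9
  turn rows 16 wz -0.982
  -> 529.8,-293.8,170,1.342: rows 4 dp [-0.014 -0.001 -0.775]
  -> 539.3,-43,170: rows 13 dp [ 0.948 -0.183 -0.   ]
  -> 539.3,-43,48: rows 7 dp [0.    0.    0.871]
```

Request:
send_rows(dp=[[0,0,-0.78],[0,0,-0.78],[0,0,-0.78],[0,0,-0.78],[0,0,0],[0,0,0],[0,0,0],[0,0,0],[0,0,0],[0,0,0],[0,0,0],[0,0,0],[0,0,0],[0,0,0],[0,0,0],[0,0,0],[0,0,0]], angular=[[0,0,-0.982],[0,0,-0.982],[0,0,-0.982],[0,0,-0.982],[0,0,-0.982],[0,0,-0.982],[0,0,-0.982],[0,0,-0.982],[0,0,-0.982],[0,0,-0.982],[0,0,-0.982],[0,0,-0.982],[0,0,-0.982],[0,0,-0.982],[0,0,-0.982],[0,0,-0.982],[0,0,0]], jaw=[1,1,1,1,1,1,1,1,1,1,1,1,1,1,1,1,1])

```text
t: 15.1
tool_pos: [0.5299, -0.2926, 0.1693]
tool_rot: [3.141, 0.0, 1.341]
force: [-0.1, 0.1, 0.2]
width: 0.0852
grasp_force: 0.0
```

```bash
python3 plan.py 539.3,-43,170,1.342 539.3,-43,48
```

```text
t 15.1 pos [ 529.9 -292.6  169.3] rot [3.1405e+00 4.0000e-04 1.3413e+00] w 85.2
  -> 539.3,-43,170,1.342: rows 13 dp [ 0.943 -0.182 -0.003]
  -> 539.3,-43,48: rows 7 dp [0.    0.    0.871]
```

Request:
send_rows(dp=[[0.943,-0.182,0],[0.943,-0.182,0],[0.943,-0.182,0],[0.943,-0.182,0],[0.943,-0.182,0],[0.943,-0.182,0],[0.943,-0.182,0],[0.943,-0.182,0],[0.943,-0.182,0],[0.943,-0.182,0],[0.943,-0.182,0],[0.943,-0.182,0],[0.943,-0.182,0],[0,0,0]], angular=[[0,0,0],[0,0,0],[0,0,0],[0,0,0],[0,0,0],[0,0,0],[0,0,0],[0,0,0],[0,0,0],[0,0,0],[0,0,0],[0,0,0],[0,0,0],[0,0,0]], jaw=[1,1,1,1,1,1,1,1,1,1,1,1,1,1])

```text
t: 16.85
tool_pos: [0.5392, -0.0416, 0.1682]
tool_rot: [-3.142, 0.0, 1.345]
force: [-0.3, 0.2, -1.0]
width: 0.0851
grasp_force: 0.0
```

```bash
python3 plan.py 539.3,-43,170 539.3,-43,48
```

```text
t 16.85 pos [539.2 -41.6 168.2] rot [-3.1416e+00  1.0000e-04  1.3446e+00] w 85.1
  -> 539.3,-43,170: rows 1 dp [-0.067  0.023 -0.091]
  -> 539.3,-43,48: rows 7 dp [0.    0.    0.871]
```

Request:
send_rows(dp=[[-0.067,0.02,0.86],[0,0,0.86],[0,0,0.86],[0,0,0.86],[0,0,0.86],[0,0,0.86],[0,0,0.86],[0,0,0],[0,0,0],[0,0,0],[0,0,0],[0,0,0],[0,0,0],[0,0,0]], angular=[[0,0,0],[0,0,0],[0,0,0],[0,0,0],[0,0,0],[0,0,0],[0,0,0],[0,0,0],[0,0,0],[0,0,0],[0,0,0],[0,0,0],[0,0,0],[0,0,0]], jaw=[1,1,1,1,1,1,1,1,0,0,0,0,0,0])

```text
t: 18.6
tool_pos: [0.5401, -0.0445, 0.049]
tool_rot: [3.139, -0.0, 1.342]
force: [-0.6, 0.2, 5.6]
width: 0.0491
grasp_force: 42.0
```

```bash
python3 plan.py 539.3,-43,130 435.5,-282.5,130 435.5,-282.5,41
```

```text
t 18.6 pos [540.1 -44.5  49. ] rot [ 3.1395e+00 -1.0000e-04  1.3425e+00] w 49.1
  -> 539.3,-43,130: rows 5 dp [ 0.012 -0.012 -0.81 ]
  -> 435.5,-282.5,130: rows 13 dp [-0.988 -0.18  -0.   ]
  -> 435.5,-282.5,41: rows 5 dp [0.   0.   0.89]
```

Request:
send_rows(dp=[[0,0,-0.81],[0,0,-0.81],[0,0,-0.81],[0,0,-0.81],[0,0,-0.81],[-0.988,-0.18,0],[-0.988,-0.18,0],[-0.988,-0.18,0],[-0.988,-0.18,0],[-0.988,-0.18,0],[-0.988,-0.18,0],[-0.988,-0.18,0],[-0.988,-0.18,0],[-0.988,-0.18,0],[-0.988,-0.18,0],[-0.988,-0.18,0],[-0.988,-0.18,0],[-0.93,-0.18,0],[0,0,0]], angular=[[0,0,0],[0,0,0],[0,0,0],[0,0,0],[0,0,0],[0,0,0],[0,0,0],[0,0,0],[0,0,0],[0,0,0],[0,0,0],[0,0,0],[0,0,0],[0,0,0],[0,0,0],[0,0,0],[0,0,0],[0,0,0],[0,0,0]], jaw=[0,0,0,0,0,0,0,0,0,0,0,0,0,0,0,0,0,0,0])

```text
t: 20.98
tool_pos: [0.4345, -0.284, 0.1282]
tool_rot: [-3.141, -0.0, 1.34]
force: [-0.2, 0.6, -1.8]
width: 0.049
grasp_force: 41.9
```

```bash
python3 plan.py 435.5,-282.5,130 435.5,-282.5,41
```

```text
t 20.98 pos [ 434.5 -284.   128.2] rot [-3.1406e+00 -4.0000e-04  1.3398e+00] w 49.0
  -> 435.5,-282.5,130: rows 1 dp [ 0.085  0.03  -0.088]
  -> 435.5,-282.5,41: rows 5 dp [0.   0.   0.89]
```

Lower, release, and rise.

Request:
send_rows(dp=[[0,0,0.9],[0,0,0.9],[0,0,0.9],[0,0,0.9],[0,0,0.5],[0,0,0.2],[0,0,0.1],[0,0,0],[0,0,0],[0,0,0],[0,0,0],[0,0,-0.5],[0,0,-0.9],[0,0,-0.9],[0,0,-0.9],[0,0,-0.9],[0,0,-0.9],[0,0,-0.9]], angular=[[0,0,0],[0,0,0],[0,0,0],[0,0,0],[0,0,0],[0,0,0],[0,0,0],[0,0,0],[0,0,0],[0,0,0],[0,0,0],[0,0,0],[0,0,0],[0,0,0],[0,0,0],[0,0,0],[0,0,0],[0,0,0]], jaw=[0,0,0,0,0,0,0,0,1,1,1,1,1,1,1,1,1,1])

```text
t: 23.22
tool_pos: [0.4357, -0.2828, 0.1601]
tool_rot: [3.141, 0.0, 1.342]
force: [0.2, -0.6, 0.2]
width: 0.0855
grasp_force: 0.0
```

```bash
python3 plan.py 435.5,-282.5,160,1.585 568.8,80.8,170 568.8,80.8,53
```

```text
t 23.23 pos [ 435.7 -282.8  160.1] rot [3.1414e+00 1.0000e-04 1.3424e+00] w 85.5
  turn rows 3 wz -0.809
  -> 435.5,-282.5,160,1.585: rows 1 dp [ 0.016 -0.011  0.004]
  -> 568.8,80.8,170: rows 19 dp [ 0.951  0.364 -0.026]
  -> 568.8,80.8,53: rows 6 dp [0.    0.    0.975]
```

Request:
send_rows(dp=[[0,0,0],[0,0,0],[0,0,0],[0.951,0.364,-0.03],[0.951,0.364,-0.03],[0.951,0.364,-0.03],[0.951,0.364,-0.03],[0.951,0.364,-0.03],[0.951,0.364,-0.03],[0.951,0.364,-0.03],[0.951,0.364,-0.03],[0.951,0.364,-0.03],[0.951,0.364,-0.03],[0.951,0.364,-0.03],[0.951,0.364,-0.03],[0.951,0.364,-0.03],[0.951,0.364,-0.03],[0.951,0.364,-0.03],[0.951,0.364,-0.03],[0.951,0.364,-0.03]], angular=[[0,0,-0.81],[0,0,-0.81],[0,0,-0.81],[0,0,0],[0,0,0],[0,0,0],[0,0,0],[0,0,0],[0,0,0],[0,0,0],[0,0,0],[0,0,0],[0,0,0],[0,0,0],[0,0,0],[0,0,0],[0,0,0],[0,0,0],[0,0,0],[0,0,0]], jaw=[1,1,1,1,1,1,1,1,1,1,1,1,1,1,1,1,1,1,1,1])

```text
t: 25.72
tool_pos: [0.5552, 0.0435, 0.1692]
tool_rot: [3.142, -0.0, 1.585]
force: [0.4, -0.5, -0.3]
width: 0.0852
grasp_force: 0.0
```

Request:
send_rows(dp=[[0.951,0.364,0],[0.951,0.364,0],[0,0,0]], angular=[[0,0,0],[0,0,0],[0,0,0]], jaw=[1,1,1])

```text
t: 26.1
tool_pos: [0.5691, 0.082, 0.1689]
tool_rot: [-3.141, 0.0, 1.587]
force: [-0.3, 0.3, 0.7]
width: 0.0854
grasp_force: 0.0
```

```bash
python3 plan.py 568.8,80.8,170,1.585 568.8,80.8,53
```

```text
t 26.1 pos [569.1  82.  168.9] rot [-3.1413e+00  1.0000e-04  1.5875e+00] w 85.4
  turn rows 1 wz 0.025
  -> 568.8,80.8,170,1.585: rows 1 dp [-0.058 -0.016 -0.056]
  -> 568.8,80.8,53: rows 6 dp [0.    0.    0.975]
```

Request:
send_rows(dp=[[-0.05,0,0.96],[0,0,0.96],[0,0,0.96],[0,0,0.96],[0,0,0.96],[0,0,0.96],[0,0,0],[0,0,0],[0,0,0],[0,0,0],[0,0,0],[0,0,0],[0,0,0]], angular=[[0,0,0],[0,0,0],[0,0,0],[0,0,0],[0,0,0],[0,0,0],[0,0,0],[0,0,0],[0,0,0],[0,0,0],[0,0,0],[0,0,0],[0,0,0]], jaw=[1,1,1,1,1,1,1,0,0,0,0,0,0])

```text
t: 27.72
tool_pos: [0.5696, 0.0796, 0.0551]
tool_rot: [3.14, -0.0, 1.586]
force: [-1.4, 0.1, 5.4]
width: 0.0457
grasp_force: 41.3
```

```bash
python3 plan.py 568.8,80.8,160 624.1,-305.1,160 624.1,-305.1,46
```

```text
t 27.73 pos [569.6  79.6  55.1] rot [ 3.1397e+00 -1.0000e-04  1.5855e+00] w 45.7
  -> 568.8,80.8,160: rows 6 dp [ 0.01  -0.007 -0.875]
  -> 624.1,-305.1,160: rows 20 dp [-0.967  0.124 -0.   ]
  -> 624.1,-305.1,46: rows 6 dp [0.   0.   0.95]
```

Request:
send_rows(dp=[[0,0,-0.875],[0,0,-0.875],[0,0,-0.875],[0,0,-0.875],[0,0,-0.875],[0,0,-0.875],[-0.967,0.124,0],[-0.967,0.124,0],[-0.967,0.124,0],[-0.967,0.124,0],[-0.967,0.124,0],[-0.967,0.124,0],[-0.967,0.124,0],[-0.967,0.124,0],[-0.967,0.124,0],[-0.967,0.124,0],[-0.967,0.124,0],[-0.967,0.124,0],[-0.967,0.124,0],[-0.967,0.124,0]], angular=[[0,0,0],[0,0,0],[0,0,0],[0,0,0],[0,0,0],[0,0,0],[0,0,0],[0,0,0],[0,0,0],[0,0,0],[0,0,0],[0,0,0],[0,0,0],[0,0,0],[0,0,0],[0,0,0],[0,0,0],[0,0,0],[0,0,0],[0,0,0]], jaw=[0,0,0,0,0,0,0,0,0,0,0,0,0,0,0,0,0,0,0,0])

```text
t: 30.22
tool_pos: [0.6076, -0.192, 0.1588]
tool_rot: [3.142, 0.0, 1.585]
force: [-0.5, -0.7, -1.8]
width: 0.0455
grasp_force: 41.4
```

Request:
send_rows(dp=[[-0.967,0.124,0],[-0.967,0.124,0],[-0.967,0.124,0],[-0.967,0.124,0],[-0.967,0.124,0],[-0.9,0.124,0],[0,0,0]], angular=[[0,0,0],[0,0,0],[0,0,0],[0,0,0],[0,0,0],[0,0,0],[0,0,0]], jaw=[0,0,0,0,0,0,0])

```text
t: 31.1
tool_pos: [0.6241, -0.3066, 0.1587]
tool_rot: [3.142, -0.0, 1.584]
force: [-0.3, 1.0, -1.2]
width: 0.0455
grasp_force: 41.3
```

```bash
python3 plan.py 624.1,-305.1,160 624.1,-305.1,47.1
```

```text
t 31.1 pos [ 624.1 -306.6  158.7] rot [ 3.1415 -0.      1.584 ] w 45.5
  -> 624.1,-305.1,160: rows 1 dp [ 0.073  0.002 -0.064]
  -> 624.1,-305.1,47.1: rows 6 dp [0.    0.    0.941]
```

Request:
send_rows(dp=[[0,0,0.96],[0,0,0.96],[0,0,0.96],[0,0,0.96],[0,0,0.96],[0,0,0.5],[0,0,0.2],[0,0,0.1],[0,0,0],[0,0,0],[0,0,0],[0,0,0],[0,0,-0.5],[0,0,-0.9],[0,0,-0.9],[0,0,-0.9],[0,0,-0.9],[0,0,-0.9],[0,0,-0.9]], angular=[[0,0,0],[0,0,0],[0,0,0],[0,0,0],[0,0,0],[0,0,0],[0,0,0],[0,0,0],[0,0,0],[0,0,0],[0,0,0],[0,0,0],[0,0,0],[0,0,0],[0,0,0],[0,0,0],[0,0,0],[0,0,0],[0,0,0]], jaw=[0,0,0,0,0,0,0,0,0,1,1,1,1,1,1,1,1,1,1])

```text
t: 33.48
tool_pos: [0.624, -0.3051, 0.1661]
tool_rot: [3.142, 0.0, 1.585]
force: [-0.1, -0.3, 1.1]
width: 0.0852
grasp_force: 0.0
```

```bash
python3 plan.py 624.1,-305.1,160,1.306 569,15.7,140
python3 - <<'E'
from h import *
im,d=grab_frame("top"); cv2.imwrite("pics/top1.png",im[:,:,::-1])
p=cloud("top",d); q=p[(d>0)]
def rep(nm,c,zr,h=.04):
    m=q[(abs(q[:,0]-c[0])<h)&(abs(q[:,1]-c[1])<h)&(q[:,2]>zr[0])&(q[:,2]<zr[1])]
    if len(m)>5:
        (x,y),s,a=cell(m); print(nm,round(x,1),round(y,1),np.round(s,1),round(a,1),len(m))
rep("jar",(.4355,-.2825),(.092,.107)); rep("oiler",(.53,-.294),(.085,.12)); rep("burpot",(.624,-.305),(.08,.096)); rep("domer",(.569,.016),(.03,.043))
E
```

```text
t 33.48 pos [ 624.  -305.1  166.1] rot [3.1415 0.     1.5855] w 85.2
  turn rows 3 wz 0.932
  -> 624.1,-305.1,160,1.306: rows 1 dp [0.    0.006 0.304]
  -> 569,15.7,140: rows 15 dp [ 0.984 -0.457  0.067]
jar 445.5 -266.1 [ 7.8 31.4] 62.6 57
oiler 529.0 -291.7 [17.2 16.9] 9.5 54
burpot 624.9 -305.0 [47.6 46.4] 88.8 254
domer 568.9 16.1 [50.1 50. ] 75.2 525
```

View pics/top1.png

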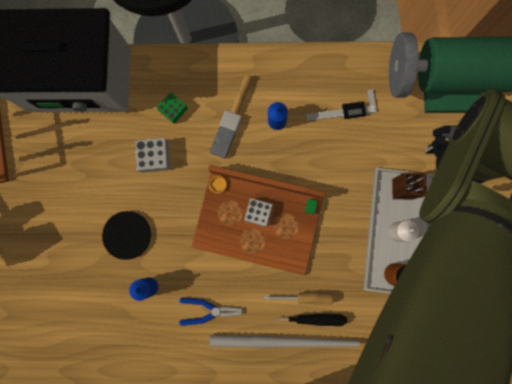

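The bur pot (408,185), oiler (405,230) and jar (395,272) stand in the tray, and the domer (259,211) is now free. Next is the domer, closing along the stand's y.

```bash
python3 plan.py 624.1,-305.1,166,2.877 569,15.9,140
```

```text
t 33.52 pos [ 625.3 -305.9  169.3] rot [3.1375e+00 2.5000e-03 1.5856e+00] w 85.0
  turn rows 13 wz -0.993
  -> 624.1,-305.1,166,2.877: rows 1 dp [0.069 0.021 0.166]
  -> 569,15.9,140: rows 15 dp [0.457 0.985 0.087]
```

Request:
send_rows(dp=[[0,0,0],[0,0,0],[0,0,0],[0,0,0],[0,0,0],[0,0,0],[0,0,0],[0,0,0],[0,0,0],[0,0,0],[0,0,0],[0,0,0],[0,0,0],[0,0,0]], angular=[[0,0,-0.993],[0,0,-0.993],[0,0,-0.993],[0,0,-0.993],[0,0,-0.993],[0,0,-0.993],[0,0,-0.993],[0,0,-0.993],[0,0,-0.993],[0,0,-0.993],[0,0,-0.993],[0,0,-0.993],[0,0,-0.993],[0,0,0]], jaw=[1,1,1,1,1,1,1,1,1,1,1,1,1,1])

```text
t: 35.28
tool_pos: [0.6239, -0.3051, 0.1647]
tool_rot: [3.141, -0.0, 2.875]
force: [0.3, -0.1, 0.6]
width: 0.0853
grasp_force: 0.0
```

```bash
python3 plan.py 569,15.9,140
```

```text
t 35.27 pos [ 623.9 -305.1  164.7] rot [ 3.1415e+00 -4.0000e-04  2.8752e+00] w 85.3
  -> 569,15.9,140: rows 15 dp [0.458 0.984 0.082]
```

Request:
send_rows(dp=[[0.458,0.984,0.08],[0.458,0.984,0.08],[0.458,0.984,0.08],[0.458,0.984,0.08],[0.458,0.984,0.08],[0.458,0.984,0.08],[0.458,0.984,0.08],[0.458,0.984,0.08],[0.458,0.984,0.08],[0.458,0.984,0.08],[0.458,0.984,0.08],[0.458,0.984,0.08],[0.458,0.984,0.08],[0.458,0.984,0.08],[0.458,0.93,0.08],[0,0,0]], angular=[[0,0,0],[0,0,0],[0,0,0],[0,0,0],[0,0,0],[0,0,0],[0,0,0],[0,0,0],[0,0,0],[0,0,0],[0,0,0],[0,0,0],[0,0,0],[0,0,0],[0,0,0],[0,0,0]], jaw=[1,1,1,1,1,1,1,1,1,1,1,1,1,1,1,1])

```text
t: 37.28
tool_pos: [0.5681, 0.0162, 0.1405]
tool_rot: [-3.141, -0.0, 2.879]
force: [0.1, 0.3, -0.1]
width: 0.0851
grasp_force: 0.0
```

```bash
python3 plan.py 569,15.9,140 569,15.9,14
```

```text
t 37.27 pos [568.1  16.2 140.5] rot [-3.1414e+00 -4.0000e-04  2.8786e+00] w 85.1
  -> 569,15.9,140: rows 1 dp [-0.048 -0.002  0.027]
  -> 569,15.9,14: rows 7 dp [0.  0.  0.9]
```

Request:
send_rows(dp=[[-0.04,0,0.95],[0,0,0.95],[0,0,0.95],[0,0,0.95],[0,0,0.95],[0,0,0.95],[0,0,0.4],[0,0,0.22],[0,0,0],[0,0,0],[0,0,0],[0,0,0],[0,0,0],[0,0,0]], angular=[[0,0,0],[0,0,0],[0,0,0],[0,0,0],[0,0,0],[0,0,0],[0,0,0],[0,0,0],[0,0,0],[0,0,0],[0,0,0],[0,0,0],[0,0,0],[0,0,0]], jaw=[1,1,1,1,1,1,1,1,1,0,0,0,0,0], squeeze=55)

```text
t: 39.02
tool_pos: [0.5704, 0.0148, 0.0157]
tool_rot: [3.14, 0.002, 2.876]
force: [-0.0, 2.9, 6.3]
width: 0.0489
grasp_force: 61.1
```

```bash
python3 plan.py 569,15.9,114 516.7,314.7,114 516.7,314.7,15
```

```text
t 39.02 pos [570.4  14.8  15.7] rot [3.1404e+00 2.2000e-03 2.8761e+00] w 48.9
  -> 569,15.9,114: rows 5 dp [ 0.017  0.007 -0.983]
  -> 516.7,314.7,114: rows 14 dp [ 0.46   0.981 -0.   ]
  -> 516.7,314.7,15: rows 5 dp [0.   0.   0.99]
```

Request:
send_rows(dp=[[0,0,-0.98],[0,0,-0.98],[0,0,-0.98],[0,0,-0.98],[0,0,-0.98],[0.46,0.981,0],[0.46,0.981,0],[0.46,0.981,0],[0.46,0.981,0],[0.46,0.981,0],[0.46,0.981,0],[0.46,0.981,0],[0.46,0.981,0],[0.46,0.981,0],[0.46,0.981,0],[0.46,0.981,0],[0.46,0.981,0],[0.46,0.981,0],[0.46,0.981,0],[0,0,0]], angular=[[0,0,0],[0,0,0],[0,0,0],[0,0,0],[0,0,0],[0,0,0],[0,0,0],[0,0,0],[0,0,0],[0,0,0],[0,0,0],[0,0,0],[0,0,0],[0,0,0],[0,0,0],[0,0,0],[0,0,0],[0,0,0],[0,0,0],[0,0,0]], jaw=[0,0,0,0,0,0,0,0,0,0,0,0,0,0,0,0,0,0,0,0])

```text
t: 41.52
tool_pos: [0.5166, 0.3152, 0.1125]
tool_rot: [3.141, 0.0, 2.878]
force: [1.2, -0.5, -5.4]
width: 0.0486
grasp_force: 59.9
```

```bash
python3 plan.py 516.7,314.7,114 516.7,314.7,16
```

```text
t 41.52 pos [516.6 315.2 112.5] rot [3.1414 0.     2.8785] w 48.6
  -> 516.7,314.7,114: rows 1 dp [-0.011 -0.023 -0.077]
  -> 516.7,314.7,16: rows 5 dp [0.   0.   0.98]
```

Request:
send_rows(dp=[[0,0,0.98],[0,0,0.98],[0,0,0.98],[0,0,0.98],[0,0,0.5],[0,0,0.3],[0,0,0.12],[0,0,0],[0,0,0],[0,0,0],[0,0,0],[0,0,-0.3],[0,0,-0.9],[0,0,-0.9],[0,0,-0.9],[0,0,-0.9],[0,0,-0.9],[0,0,-0.9],[0,0,-0.9]], angular=[[0,0,0],[0,0,0],[0,0,0],[0,0,0],[0,0,0],[0,0,0],[0,0,0],[0,0,0],[0,0,0],[0,0,0],[0,0,0],[0,0,0],[0,0,0],[0,0,0],[0,0,0],[0,0,0],[0,0,0],[0,0,0],[0,0,0]], jaw=[0,0,0,0,0,0,0,0,1,1,1,1,1,1,1,1,1,1,1], squeeze=50)

```text
t: 43.9
tool_pos: [0.5169, 0.3133, 0.1488]
tool_rot: [3.142, 0.0, 2.876]
force: [-0.4, 0.1, -1.0]
width: 0.0853
grasp_force: 0.0
```

```bash
python3 - <<'E'
from h import *
im,d=grab_frame("top"); cv2.imwrite("pics/top2.png",im[:,:,::-1])
p=cloud("top",d); q=p[(d>0)]
def rep(nm,c,zr,h=.04):
    m=q[(abs(q[:,0]-c[0])<h)&(abs(q[:,1]-c[1])<h)&(q[:,2]>zr[0])&(q[:,2]<zr[1])]
    if len(m)>5:
        (x,y),s,a=cell(m); print(nm,round(x,1),round(y,1),np.round(s,1),round(a,1),len(m),(m.mean(0)*1000).round(1))
rep("jar",(.4355,-.2825),(.092,.107)); rep("oiler",(.53,-.294),(.085,.12)); rep("burpot",(.624,-.305),(.08,.096)); rep("domer",(.517,.314),(.03,.046))
E
python3 plan.py 516.7,314.7,150,1.585 624.1,-305.1,160
```

```text
jar 437.0 -282.9 [45.  44.8] 18.7 459 [ 437.  -282.3  100.5]
oiler 529.5 -291.9 [18.3 15. ] 14.3 55 [ 529.8 -290.5   91.7]
burpot 624.7 -304.5 [46.7 46.8] 87.3 249 [ 625.3 -303.9   88.4]
domer 516.2 312.5 [51.2 49.3] 74.0 291 [523.6 305.5  37.6]
t 43.95 pos [518.4 314.1 151.8] rot [3.1385 0.0035 2.8765] w 85.5
  turn rows 13 wz 0.993
  -> 516.7,314.7,150,1.585: rows 1 dp [ 0.031 -0.085  0.092]
  -> 624.1,-305.1,160: rows 32 dp [-0.971  0.154 -0.016]
```

View pics/top2.png

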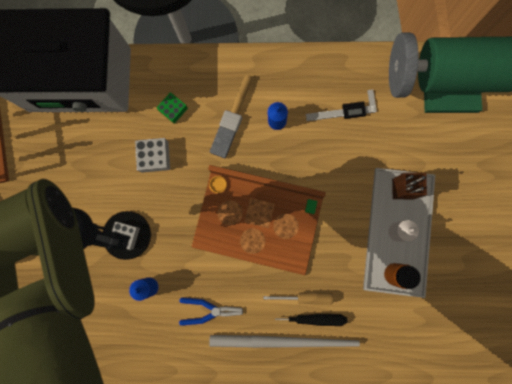

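The domer lies centred on the pad (about 1 mm off), and all three pots still stand in the tray. I fetch the bur pot back first.

Request:
send_rows(dp=[[0,0,0],[0,0,0],[0,0,0],[0,0,0],[0,0,0],[0,0,0],[0,0,0],[0,0,0],[0,0,0],[0,0,0],[0,0,0],[0,0,0],[0,0,0],[-0.971,0.154,-0.02],[-0.971,0.154,-0.02],[-0.971,0.154,-0.02],[-0.971,0.154,-0.02],[-0.971,0.154,-0.02],[-0.971,0.154,-0.02],[-0.971,0.154,-0.02]], angular=[[0,0,0.993],[0,0,0.993],[0,0,0.993],[0,0,0.993],[0,0,0.993],[0,0,0.993],[0,0,0.993],[0,0,0.993],[0,0,0.993],[0,0,0.993],[0,0,0.993],[0,0,0.993],[0,0,0.993],[0,0,0],[0,0,0],[0,0,0],[0,0,0],[0,0,0],[0,0,0],[0,0,0]], jaw=[1,1,1,1,1,1,1,1,1,1,1,1,1,1,1,1,1,1,1,1])

```text
t: 46.45
tool_pos: [0.5408, 0.1764, 0.1505]
tool_rot: [3.141, 0.0, 1.585]
force: [-0.5, -0.0, 0.4]
width: 0.0854
grasp_force: 0.0
```

Request:
send_rows(dp=[[-0.971,0.154,-0.02],[-0.971,0.154,-0.02],[-0.971,0.154,-0.02],[-0.971,0.154,-0.02],[-0.971,0.154,-0.02],[-0.971,0.154,-0.02],[-0.971,0.154,-0.02],[-0.971,0.154,-0.02],[-0.971,0.154,-0.02],[-0.971,0.154,-0.02],[-0.971,0.154,-0.02],[-0.971,0.154,-0.02],[-0.971,0.154,-0.02],[-0.971,0.154,-0.02],[-0.971,0.154,-0.02],[-0.971,0.154,-0.02],[-0.971,0.154,-0.02],[-0.971,0.154,-0.02],[-0.971,0.154,-0.02],[-0.971,0.154,-0.02]], angular=[[0,0,0],[0,0,0],[0,0,0],[0,0,0],[0,0,0],[0,0,0],[0,0,0],[0,0,0],[0,0,0],[0,0,0],[0,0,0],[0,0,0],[0,0,0],[0,0,0],[0,0,0],[0,0,0],[0,0,0],[0,0,0],[0,0,0],[0,0,0]], jaw=[1,1,1,1,1,1,1,1,1,1,1,1,1,1,1,1,1,1,1,1])

```text
t: 48.95
tool_pos: [0.6081, -0.211, 0.1584]
tool_rot: [3.142, -0.0, 1.586]
force: [-0.1, 0.4, 0.2]
width: 0.0857
grasp_force: 0.0
```

```bash
python3 plan.py 624.2,-305.1,160,1.585
```

```text
t 48.95 pos [ 608.1 -211.   158.4] rot [ 3.1416 -0.      1.5855] w 85.7
  -> 624.2,-305.1,160,1.585: rows 5 dp [-0.943  0.148 -0.016]
```

Request:
send_rows(dp=[[-0.94,0.148,0],[-0.94,0.148,0],[-0.94,0.148,0],[-0.94,0.148,0],[-0.9,0.148,0],[0,0,0],[0,0,0.93],[0,0,0.93],[0,0,0.93],[0,0,0.93],[0,0,0.93],[0,0,0.93],[0,0,0],[0,0,0],[0,0,0],[0,0,0],[0,0,0],[0,0,0],[0,0,0]], angular=[[0,0,0],[0,0,0],[0,0,0],[0,0,0],[0,0,0],[0,0,0],[0,0,0],[0,0,0],[0,0,0],[0,0,0],[0,0,0],[0,0,0],[0,0,0],[0,0,0],[0,0,0],[0,0,0],[0,0,0],[0,0,0],[0,0,0]], jaw=[1,1,1,1,1,1,1,1,1,1,1,1,1,0,0,0,0,0,0], squeeze=40)

```text
t: 51.32
tool_pos: [0.6248, -0.3032, 0.0483]
tool_rot: [3.14, 0.001, 1.585]
force: [-0.6, -0.2, 5.4]
width: 0.0457
grasp_force: 41.6
```

```bash
python3 plan.py 624.2,-305.1,160,1.585 568.8,80.8,160 568.8,80.8,55
```

```text
t 51.33 pos [ 624.8 -303.2   48.3] rot [3.1398e+00 1.2000e-03 1.5855e+00] w 45.7
  -> 624.2,-305.1,160,1.585: rows 6 dp [-0.016 -0.005 -0.931]
  -> 568.8,80.8,160: rows 20 dp [ 0.967 -0.125 -0.   ]
  -> 568.8,80.8,55: rows 6 dp [0.    0.    0.875]
```

Request:
send_rows(dp=[[0,0,-0.93],[0,0,-0.93],[0,0,-0.93],[0,0,-0.93],[0,0,-0.93],[0,0,-0.93],[0.967,-0.125,0],[0.967,-0.125,0],[0.967,-0.125,0],[0.967,-0.125,0],[0.967,-0.125,0],[0.967,-0.125,0],[0.967,-0.125,0],[0.967,-0.125,0],[0.967,-0.125,0],[0.967,-0.125,0],[0.967,-0.125,0],[0.967,-0.125,0],[0.967,-0.125,0],[0.967,-0.125,0]], angular=[[0,0,0],[0,0,0],[0,0,0],[0,0,0],[0,0,0],[0,0,0],[0,0,0],[0,0,0],[0,0,0],[0,0,0],[0,0,0],[0,0,0],[0,0,0],[0,0,0],[0,0,0],[0,0,0],[0,0,0],[0,0,0],[0,0,0],[0,0,0]], jaw=[0,0,0,0,0,0,0,0,0,0,0,0,0,0,0,0,0,0,0,0])

```text
t: 53.82
tool_pos: [0.5848, -0.0312, 0.1584]
tool_rot: [3.142, 0.0, 1.586]
force: [1.3, -0.3, -1.9]
width: 0.0457
grasp_force: 41.4
```

Request:
send_rows(dp=[[0.967,-0.125,0],[0.967,-0.125,0],[0.967,-0.125,0],[0.967,-0.125,0],[0.967,-0.125,0],[0.9,-0.125,0],[0,0,0]], angular=[[0,0,0],[0,0,0],[0,0,0],[0,0,0],[0,0,0],[0,0,0],[0,0,0]], jaw=[0,0,0,0,0,0,0])

```text
t: 54.7
tool_pos: [0.5681, 0.0833, 0.1584]
tool_rot: [-3.142, 0.0, 1.588]
force: [-0.1, 0.4, -1.4]
width: 0.0459
grasp_force: 41.3
```

```bash
python3 plan.py 568.8,81.2,160 568.8,81.2,55.8
```

```text
t 54.7 pos [568.1  83.3 158.4] rot [-3.1415e+00  1.0000e-04  1.5875e+00] w 45.9
  -> 568.8,81.2,160: rows 1 dp [-0.105  0.033 -0.082]
  -> 568.8,81.2,55.8: rows 6 dp [0.    0.    0.868]
```

Request:
send_rows(dp=[[-0.05,0.03,0.95],[0,0,0.95],[0,0,0.95],[0,0,0.95],[0,0,0.7],[0,0,0.4],[0,0,0.2],[0,0,0.06],[0,0,0],[0,0,0],[0,0,0],[0,0,0],[0,0,-0.5],[0,0,-0.9],[0,0,-0.9],[0,0,-0.9],[0,0,-0.9],[0,0,-0.9],[0,0,-0.9]], angular=[[0,0,0],[0,0,0],[0,0,0],[0,0,0],[0,0,0],[0,0,0],[0,0,0],[0,0,0],[0,0,0],[0,0,0],[0,0,0],[0,0,0],[0,0,0],[0,0,0],[0,0,0],[0,0,0],[0,0,0],[0,0,0],[0,0,0]], jaw=[0,0,0,0,0,0,0,0,0,1,1,1,1,1,1,1,1,1,1])

```text
t: 57.08
tool_pos: [0.5689, 0.081, 0.1745]
tool_rot: [3.141, 0.0, 1.586]
force: [-0.1, 0.6, 0.1]
width: 0.0852
grasp_force: 0.0
```

```bash
python3 plan.py 568.8,80.8,165,1.342 435.7,-282.8,160
```

```text
t 57.08 pos [568.9  81.  174.5] rot [3.1414 0.     1.5855] w 85.2
  turn rows 3 wz 0.812
  -> 568.8,80.8,165,1.342: rows 1 dp [-0.013 -0.004  0.474]
  -> 435.7,-282.8,160: rows 20 dp [-0.961 -0.118  0.012]
```

Request:
send_rows(dp=[[0,0,0.2],[0,0,0.2],[0,0,0.2],[-0.961,-0.118,0],[-0.961,-0.118,0],[-0.961,-0.118,0],[-0.961,-0.118,0],[-0.961,-0.118,0],[-0.961,-0.118,0],[-0.961,-0.118,0],[-0.961,-0.118,0],[-0.961,-0.118,0],[-0.961,-0.118,0],[-0.961,-0.118,0],[-0.961,-0.118,0],[-0.961,-0.118,0],[-0.961,-0.118,0],[-0.961,-0.118,0],[-0.961,-0.118,0],[-0.961,-0.118,0]], angular=[[0,0,0.812],[0,0,0.812],[0,0,0.812],[0,0,0],[0,0,0],[0,0,0],[0,0,0],[0,0,0],[0,0,0],[0,0,0],[0,0,0],[0,0,0],[0,0,0],[0,0,0],[0,0,0],[0,0,0],[0,0,0],[0,0,0],[0,0,0],[0,0,0]], jaw=[1,1,1,1,1,1,1,1,1,1,1,1,1,1,1,1,1,1,1,1])

```text
t: 59.58
tool_pos: [0.4552, -0.2292, 0.1612]
tool_rot: [3.142, -0.0, 1.342]
force: [-0.6, -0.2, -0.6]
width: 0.086
grasp_force: 0.0
```

Request:
send_rows(dp=[[-0.961,-0.118,0],[-0.961,-0.118,0],[-0.9,-0.118,0],[0,0,0]], angular=[[0,0,0],[0,0,0],[0,0,0],[0,0,0]], jaw=[1,1,1,1])

```text
t: 60.08
tool_pos: [0.4356, -0.2826, 0.1612]
tool_rot: [-3.142, -0.0, 1.34]
force: [0.5, 0.6, 0.2]
width: 0.0853
grasp_force: 0.0
```

```bash
python3 plan.py 435.7,-282.8,160 435.7,-282.8,41
```

```text
t 60.08 pos [ 435.6 -282.6  161.2] rot [-3.1415e+00 -2.0000e-04  1.3399e+00] w 85.3
  -> 435.7,-282.8,160: rows 1 dp [-0.009  0.007  0.06 ]
  -> 435.7,-282.8,41: rows 6 dp [0.    0.    0.992]
```

Request:
send_rows(dp=[[0,0,0.9],[0,0,0.9],[0,0,0.9],[0,0,0.9],[0,0,0.9],[0,0,0.9],[0,0,0.6],[0,0,0],[0,0,0],[0,0,0],[0,0,0],[0,0,0],[0,0,0],[0,0,0]], angular=[[0,0,0],[0,0,0],[0,0,0],[0,0,0],[0,0,0],[0,0,0],[0,0,0],[0,0,0],[0,0,0],[0,0,0],[0,0,0],[0,0,0],[0,0,0],[0,0,0]], jaw=[1,1,1,1,1,1,1,1,0,0,0,0,0,0])

```text
t: 61.82
tool_pos: [0.4366, -0.282, 0.0424]
tool_rot: [3.14, 0.001, 1.342]
force: [-1.7, -0.3, 5.4]
width: 0.0493
grasp_force: 42.0
```

```bash
python3 plan.py 435.7,-282.8,130 539.3,-43,130 539.3,-43,50
```

```text
t 61.83 pos [ 436.6 -282.    42.4] rot [3.1401e+00 9.0000e-04 1.3420e+00] w 49.3
  -> 435.7,-282.8,130: rows 5 dp [-0.01  -0.007 -0.876]
  -> 539.3,-43,130: rows 13 dp [ 0.989  0.179 -0.   ]
  -> 539.3,-43,50: rows 4 dp [0. 0. 1.]
```

Request:
send_rows(dp=[[0,0,-0.88],[0,0,-0.88],[0,0,-0.88],[0,0,-0.88],[0,0,-0.88],[0.989,0.179,0],[0.989,0.179,0],[0.989,0.179,0],[0.989,0.179,0],[0.989,0.179,0],[0.989,0.179,0],[0.989,0.179,0],[0.989,0.179,0],[0.989,0.179,0],[0.989,0.179,0],[0.989,0.179,0],[0.989,0.179,0],[0.93,0.179,0],[0,0,0]], angular=[[0,0,0],[0,0,0],[0,0,0],[0,0,0],[0,0,0],[0,0,0],[0,0,0],[0,0,0],[0,0,0],[0,0,0],[0,0,0],[0,0,0],[0,0,0],[0,0,0],[0,0,0],[0,0,0],[0,0,0],[0,0,0],[0,0,0]], jaw=[0,0,0,0,0,0,0,0,0,0,0,0,0,0,0,0,0,0,0])

```text
t: 64.2
tool_pos: [0.5399, -0.0417, 0.1294]
tool_rot: [3.142, 0.0, 1.344]
force: [0.2, 0.2, -1.7]
width: 0.0495
grasp_force: 41.9
```

```bash
python3 plan.py 539.3,-43,130 539.3,-43,50
```

```text
t 64.2 pos [539.9 -41.7 129.4] rot [3.1416e+00 1.0000e-04 1.3438e+00] w 49.5
  -> 539.3,-43,130: rows 1 dp [-0.073 -0.015 -0.032]
  -> 539.3,-43,50: rows 4 dp [0. 0. 1.]
```

Request:
send_rows(dp=[[-0.04,0,0.95],[0,0,0.95],[0,0,0.95],[0,0,0.6],[0,0,0.35],[0,0,0.15],[0,0,0.05],[0,0,0],[0,0,0],[0,0,0],[0,0,0],[0,0,-0.5],[0,0,-0.9],[0,0,-0.9],[0,0,-0.9],[0,0,-0.9],[0,0,-0.9],[0,0,-0.9]], angular=[[0,0,0],[0,0,0],[0,0,0],[0,0,0],[0,0,0],[0,0,0],[0,0,0],[0,0,0],[0,0,0],[0,0,0],[0,0,0],[0,0,0],[0,0,0],[0,0,0],[0,0,0],[0,0,0],[0,0,0],[0,0,0]], jaw=[0,0,0,0,0,0,0,0,1,1,1,1,1,1,1,1,1,1])

```text
t: 66.45
tool_pos: [0.5392, -0.0435, 0.1685]
tool_rot: [3.141, 0.0, 1.342]
force: [-0.2, -0.3, -0.4]
width: 0.085
grasp_force: 0.0
```

Request:
send_rows(dp=[[0,0,0],[0,0,0],[0,0,0],[0,0,0],[0,0,0],[0,0,0],[0,0,0],[0,0,0],[0,0,0],[0,0,0],[0,0,0],[0,0,0],[0,0,0],[0,0,0],[0,0,0],[0,0,0],[0,0,0]], angular=[[0,0,0.982],[0,0,0.982],[0,0,0.982],[0,0,0.982],[0,0,0.982],[0,0,0.982],[0,0,0.982],[0,0,0.982],[0,0,0.982],[0,0,0.982],[0,0,0.982],[0,0,0.982],[0,0,0.982],[0,0,0.982],[0,0,0.982],[0,0,0.982],[0,0,0]], jaw=[1,1,1,1,1,1,1,1,1,1,1,1,1,1,1,1,1])

```text
t: 68.58
tool_pos: [0.5393, -0.0435, 0.1676]
tool_rot: [3.142, 0.0, -0.228]
force: [0.4, 0.2, 0.0]
width: 0.0851
grasp_force: 0.0
```

```bash
python3 plan.py 529.9,-292.9,165,-.2286 529.9,-292.9,41
```

```text
t 68.58 pos [539.3 -43.5 167.6] rot [ 3.1416  0.     -0.2282] w 85.1
  -> 529.9,-292.9,165,-.2286: rows 13 dp [0.182 0.942 0.01 ]
  -> 529.9,-292.9,41: rows 7 dp [ 0.    -0.     0.886]
```

Request:
send_rows(dp=[[0.182,0.942,0],[0.182,0.942,0],[0.182,0.942,0],[0.182,0.942,0],[0.182,0.942,0],[0.182,0.942,0],[0.182,0.942,0],[0.182,0.942,0],[0.182,0.942,0],[0.182,0.942,0],[0.182,0.942,0],[0.182,0.942,0],[0.182,0.9,0],[0,0,0]], angular=[[0,0,0],[0,0,0],[0,0,0],[0,0,0],[0,0,0],[0,0,0],[0,0,0],[0,0,0],[0,0,0],[0,0,0],[0,0,0],[0,0,0],[0,0,0],[0,0,0]], jaw=[1,1,1,1,1,1,1,1,1,1,1,1,1,1])

```text
t: 70.32
tool_pos: [0.5298, -0.2933, 0.1672]
tool_rot: [-3.142, 0.0, -0.231]
force: [0.4, 0.3, -0.3]
width: 0.0856
grasp_force: 0.0
```

```bash
python3 plan.py 529.9,-292.9,165,-.2286 529.9,-292.9,41
```

```text
t 70.33 pos [ 529.8 -293.3  167.2] rot [-3.1415  0.     -0.231 ] w 85.6
  turn rows 1 wz -0.024
  -> 529.9,-292.9,165,-.2286: rows 1 dp [ 0.003 -0.019  0.108]
  -> 529.9,-292.9,41: rows 7 dp [ 0.    -0.     0.886]
```

Total down is 126 mm, which is 6.3 units.

Request:
send_rows(dp=[[0,0,0.9],[0,0,0.9],[0,0,0.9],[0,0,0.9],[0,0,0.9],[0,0,0.9],[0,0,0.9],[0,0,0],[0,0,0],[0,0,0],[0,0,0],[0,0,0],[0,0,0],[0,0,0]], angular=[[0,0,0],[0,0,0],[0,0,0],[0,0,0],[0,0,0],[0,0,0],[0,0,0],[0,0,0],[0,0,0],[0,0,0],[0,0,0],[0,0,0],[0,0,0],[0,0,0]], jaw=[1,1,1,1,1,1,1,1,0,0,0,0,0,0])

```text
t: 72.08
tool_pos: [0.5308, -0.2924, 0.0425]
tool_rot: [3.141, -0.002, -0.229]
force: [-0.5, 0.5, 5.2]
width: 0.0433
grasp_force: 41.3
```

```bash
python3 plan.py 529.8,-293.3,172 506.5,29.8,172 506.5,29.8,50
```

```text
t 72.08 pos [ 530.8 -292.4   42.5] rot [ 3.1409e+00 -2.2000e-03 -2.2930e-01] w 43.3
  -> 529.8,-293.3,172: rows 7 dp [-0.005  0.007 -0.925]
  -> 506.5,29.8,172: rows 16 dp [-0.3   -0.967 -0.   ]
  -> 506.5,29.8,50: rows 7 dp [ 0.    -0.     0.871]
```

Request:
send_rows(dp=[[0,0,-0.93],[0,0,-0.93],[0,0,-0.93],[0,0,-0.93],[0,0,-0.93],[0,0,-0.93],[0,0,-0.93],[-0.3,-0.967,0],[-0.3,-0.967,0],[-0.3,-0.967,0],[-0.3,-0.967,0],[-0.3,-0.967,0],[-0.3,-0.967,0],[-0.3,-0.967,0],[-0.3,-0.967,0],[-0.3,-0.967,0],[-0.3,-0.967,0],[-0.3,-0.967,0],[-0.3,-0.967,0],[-0.3,-0.967,0]], angular=[[0,0,0],[0,0,0],[0,0,0],[0,0,0],[0,0,0],[0,0,0],[0,0,0],[0,0,0],[0,0,0],[0,0,0],[0,0,0],[0,0,0],[0,0,0],[0,0,0],[0,0,0],[0,0,0],[0,0,0],[0,0,0],[0,0,0],[0,0,0]], jaw=[0,0,0,0,0,0,0,0,0,0,0,0,0,0,0,0,0,0,0,0])

```text
t: 74.58
tool_pos: [0.5109, -0.028, 0.1714]
tool_rot: [-3.142, -0.0, -0.229]
force: [0.2, -0.8, -0.3]
width: 0.0429
grasp_force: 41.0
```

Request:
send_rows(dp=[[-0.3,-0.967,0],[-0.3,-0.967,0],[-0.3,-0.92,0],[0,0,0],[0,0,0]], angular=[[0,0,0],[0,0,0],[0,0,0],[0,0,0],[0,0,0]], jaw=[0,0,0,0,0])

```text
t: 75.2
tool_pos: [0.5065, 0.0303, 0.1714]
tool_rot: [3.141, -0.0, -0.229]
force: [0.2, -0.4, -1.0]
width: 0.0427
grasp_force: 41.1
```

```bash
python3 plan.py 506.5,29.8,172 506.5,29.8,50
python3 - <<'E'
from h import *
im,d=grab_frame("side"); cv2.imwrite("pics/side3.png",im[:,:,::-1])
E
```

```text
t 75.2 pos [506.5  30.3 171.4] rot [ 3.1413e+00 -1.0000e-04 -2.2900e-01] w 42.7
  -> 506.5,29.8,172: rows 1 dp [ 0.007  0.027 -0.03 ]
  -> 506.5,29.8,50: rows 7 dp [ 0.    -0.     0.871]
```

View pics/side3.png

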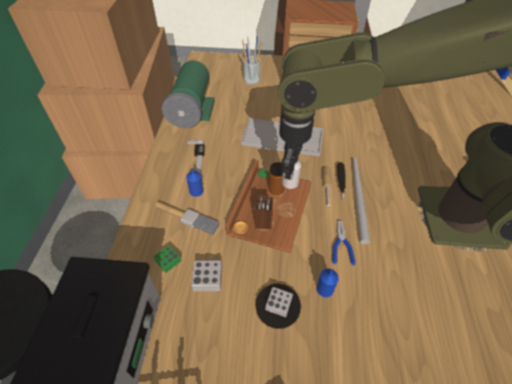

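The side view shows the jar (275,180) and bur pot (262,210) back upright and the block flat on the pad (279,303). The oiler hangs upright over its spot, so I lower and release it.

Request:
send_rows(dp=[[0,0,0.93],[0,0,0.93],[0,0,0.93],[0,0,0.93],[0,0,0.93],[0,0,0.8],[0,0,0.35],[0,0,0.2],[0,0,0.07],[0,0,0],[0,0,0],[0,0,0],[0,0,0],[0,0,-0.5],[0,0,-0.9],[0,0,-0.9],[0,0,-0.9],[0,0,-0.9],[0,0,-0.9],[0,0,-0.9]], angular=[[0,0,0],[0,0,0],[0,0,0],[0,0,0],[0,0,0],[0,0,0],[0,0,0],[0,0,0],[0,0,0],[0,0,0],[0,0,0],[0,0,0],[0,0,0],[0,0,0],[0,0,0],[0,0,0],[0,0,0],[0,0,0],[0,0,0],[0,0,0]], jaw=[0,0,0,0,0,0,0,0,0,0,1,1,1,1,1,1,1,1,1,1])

```text
t: 77.75
tool_pos: [0.5065, 0.0303, 0.1693]
tool_rot: [-3.142, -0.0, -0.229]
force: [0.2, -0.9, 0.1]
width: 0.0855
grasp_force: 0.0
```

Request:
send_rows(dp=[[-0.1,0.97,0],[-0.1,0.97,0],[-0.1,0.97,0],[-0.1,0.97,0],[-0.1,0.97,0],[-0.1,0.97,0],[-0.1,0.97,0],[-0.1,0.97,0],[-0.1,0.97,0],[-0.1,0.97,0],[-0.1,0.97,0],[-0.1,0.97,0],[-0.1,0.97,0],[-0.1,0.97,0],[-0.1,0.97,0],[0,0,0]], angular=[[0,0,0],[0,0,0],[0,0,0],[0,0,0],[0,0,0],[0,0,0],[0,0,0],[0,0,0],[0,0,0],[0,0,0],[0,0,0],[0,0,0],[0,0,0],[0,0,0],[0,0,0],[0,0,0]], jaw=[1,1,1,1,1,1,1,1,1,1,1,1,1,1,1,1])

```text
t: 79.75
tool_pos: [0.4109, -0.247, 0.1685]
tool_rot: [-3.142, -0.0, -0.231]
force: [0.5, 1.0, 0.1]
width: 0.0854
grasp_force: 0.0
```

Run:
```python
from h import *
im,d=grab_frame("top"); cv2.imwrite("pics/top4.png",im[:,:,::-1])
def rep(q,nm,c,zr,h=.04):
    m=q[(abs(q[:,0]-c[0])<h)&(abs(q[:,1]-c[1])<h)&(q[:,2]>zr[0])&(q[:,2]<zr[1])]
    if len(m)>5:
        (x,y),s,a=cell(m); print(nm,round(x,1),round(y,1),np.round(s,1),round(a,1),len(m))
for dd in(np.load("pics/top0.npy"),d):
    p=cloud("top",dd); q=p[(dd>0)]
    rep(q,"jar",(.5395,-.043),(.1,.115)); rep(q,"oiler",(.506,.03),(.094,.12),.03); rep(q,"burpot",(.569,.081),(.09,.104));rep(q,"domer",(.517,.314),(.03,.046))
```

```text
jar 539.7 -44.0 [44.  42.1] 89.8 408
oiler 506.9 29.8 [14.5 15.8] 45.6 42
burpot 569.1 80.0 [45.6 45.6] 0.8 195
jar 540.7 -44.9 [43.6 43.9] 45.2 407
oiler 504.6 29.5 [15.1 14.1] 34.3 37
burpot 569.5 78.3 [45.1 45.4] 89.9 183
domer 516.0 312.9 [51.1 50.1] 74.7 530
```

View pics/top4.png

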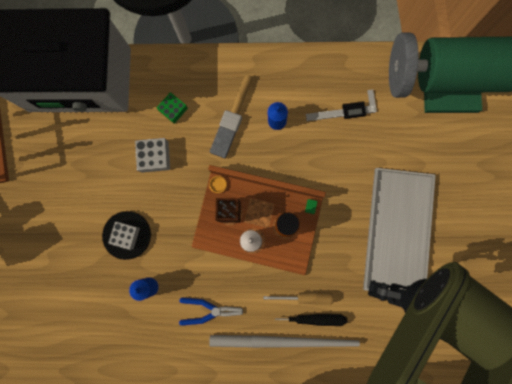

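The jar (288,223), oiler (251,240) and bur pot (228,210) are back within about 2.5 mm of where they started. The block (124,236) is centred on the pad and the gripper is clear, so I hand in.

```bash
python3 -c "
from cell import job; print(job.hand_in())"
```

```text
the job is handed in; nothing more can be done
None
```

The job is handed in: by camera the block lies flat within about 2 mm of the pad's centre, and the jar, oiler and bur pot stand upright within about 2.5 mm of their starting spots, all released, at about 80 s of the 144 s; the judge's verdict was not shown.

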